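# Lock the stop stud in the welding table's T-slot rail

### The arm

A 7-joint arm with a two-finger parallel gripper is mounted at the origin on the work surface. World frame = base frame: x ahead of the robot, y to its left, z up, the work surface at z = 0. Lengths are in m, angles in rad, forces in N, time in s.
With the tool pointing down it reaches from about 0.35 to 0.9 m from the base axis. Payload 19.9 kg.
Tool frame: the origin (TCP) lies on the centre line of the jaws, within the pads' length; the fingertips stand env.tip_extent ahead of it and the grasp point (between the pads) lies 8 mm behind it (env.tip_extent is the distance from the TCP to the fingertips, in m); z points along the fingers, y is the line along which they close (so a half turn about z gives the same grasp; the last joint's range is limited). The gripper opens to 94 mm and grips with 3 to 60 N. Pads are 16 mm wide; open, the fingers measure 119 mm over their backs; the gripper's body (75 mm by 177 mm) begins 78 mm behind the grasp point.
Start: joints at [1.075, 0.417, -0.01, 1.614, 0.005, 1.111, -0.053], TCP at [0.275, -0.561, 0.216] pointing down, gripper open.
Joint ranges: [-2.81, 2.81], [-0.39, 2.02], [-1.27, 1.25], [0.06, 2.57], [-1.19, 4.33], [0.19, 2], [-2.82, 2.82]. Speed limits (rad/s): [1.89, 1.89, 2.39, 2.39, 3.01, 3.01, 3.01].

### API

Orientations are given as a unit quaternion [w, x, y, z].
In Python, from cell import state, eyes, order, env gives the robot as it stands.
- The arm moves only by the tool servo_tool, never from a script. Its argument "deltas" is a list that holds one entry, the list of rows, each a list of 7 numbers: the turn, a rotation vector about the tool's x, y, z in degrees, then the shift along the tool's x, y, z in cm, then the gripper's target within -1 to 1 (shut at 1, half-way at 0, fully open at -1). A call has 1 to 10 rows; each row shifts and turns the commanded pose from where the row before left it, along the tool's axes as they then stand; what a row does not reach is not made up. A row lasts 1/8 s, in which the tool goes at most 62.5 mm and 10.7 degrees, less where a joint would pass 70% of its speed; a pose out of reach is approached as far as the arm can. A call is refused whole if a number of a shift passes 6.25 or a number of a turn 10.7, either way. A call with a gripper value outside its range is refused whole. The fingers move at their own pace and stop on an object; "squeeze" is the grip in N (left out, the last holds). Time passes only in rows, so rows that do not move let the fingers close. It gives the time, the measured TCP pose, the force, the opening and the grip force at its end, in the units of the state.
- state(): the state, without advancing time (a new reading comes with each control period).
- eyes.grab_frame(name): name is "scene" or "top" or "wrist"; returns the picture (384x512x3 uint8, red, green, blue); there is no depth.
- eyes.get_calibration(name): a dict with "fov_y" (degrees; the focal length in pixels is half the picture's height over the tangent of half this angle, whatever the lens; pixels are square), "cx", "cy" (the principal point, pixels), "R" (3x3) and "t" (3): a world point X has camera coordinates R X + t. Camera axes: x right, y down, z forward; pixel columns grow to the right and rows downward; lengths in m; the calibration is good to about 2 mm. A picture is of the moment at which its call begins: read the wrist's pose just before it. get_calibration takes no time and is no camera call; for the wrist camera it gives the pose at the moment of the call.
- order.close_job(): hands the job in; it is judged then, once.
The state is a dict: "t": time; "joint_pos": joint angles; "qd": joint speeds; "effort": joint torques, N m; "tool_pos": TCP position; "eef_rot": TCP orientation; "wrist_force": force on the tool from outside, world axes, zero at the start; "moment": the same for the moment, N m; "grip_width": opening from 0.0 (shut) to 1.0 (fully open); "grasp_force": force on a finger pad.
Only numpy, scipy, OpenCV 4.12 (cv2) and the standard library are available. Lean on these libraries where they do the work, as an engineer would, in place of code of your own. Each camera call takes 0.05 s, during which the arm holds its last target. There are 200 camera calls.

### The job

Take the red-handled T-stud from its stand, lower its head gently into the wide mouth of the T-slot rail until the collar rests on the rail, and slide it along the slot, pushing the yellow spring shoe back, until it comes up against the dead stop. There give it a quarter turn so that its head locks crosswise and the stud by itself holds the shoe pushed back, and let go. Never ram, force or drop the stud, and leave everything else on the table where it is.

Things in the scene. Friction and masses are not known exactly. Their poses are not given: they have to be found in the camera images.
- stud_grip (a point): Centre of the red grip bar of the loose steel T-stud (0.2 to 0.4 kg, 86 mm tall), which stands upright in the blue stand. x runs along the bar, z up along the stud. The bar is 44 mm long (x), 16 mm wide (y), 38 mm tall; pinch it across its 16 mm. Half a turn makes no difference.
- stud: The T-stud; origin under its head, 67 mm below the bar's centre, same axes. Heights above the origin: T-head 0 to 8 mm, 40 mm long along x like the bar, 20 mm wide, corners trimmed; neck 11 mm thick, 8 to 18; round collar of diameter 40, 18 to 28; bar 48 to 86.
- slot_mouth (a point): Centre of the slot's wide mouth at the rail's top face, 26 mm above the table; x along the slot towards the yellow shoe, z up. Opening 55 mm long (x), 23.5 mm wide (y): the head goes straight down in it, bar lengthwise to the slot. The collar then rests on the rail and the bar's centre is 49 mm above this point.
- neck (a point): Start of the slot's narrow part, on the slot's axis 32 mm beyond the mouth's centre, at the rail's top face, axes as the mouth's. A short funnel leads to 14 mm width, enough for the stud's neck; the head runs beneath the 7 mm lips with 3 mm of play up and down, so keep the collar on the rail or under 2 mm above it.
- rail: Fixed metal T-slot rail, 330 x 92 x 26 mm; origin on the table under its mouth end, x along the slot, mouth centre 40 mm along. In it sits a hidden dead stop, set anew for every job and not measured: the stud's axis meets it 110 to 200 mm beyond the mouth's centre. Feel for it; over 40 N does harm.
- rail_end (a point): End of the rail beyond the shoe, on the slot's axis at the top face. The head has room to turn, either way, only within about 2 mm of the dead stop; elsewhere it jams at about 30 degrees. Turned crosswise there, it is caught by shoulders 4 to 5 mm back from the dead stop and cannot slide back.
- shoe (a joint): Travel (m) of the yellow spring shoe (48 mm wide, 11 mm tall, across the rail's top): 0 at rest, growing as the stud's collar pushes it along the slot. The spring pushes back with about 4 N at 0 and 9 N at 0.0125, about its reading when the stud is at the dead stop; 0.005 to 0.008 with the stud locked and let go.
- stand: Fixed blue stand block, 190 x 66 x 25 mm, origin under its centre, with two pockets 50 mm either side of its centre along its x axis; each stud hangs in a pocket by its collar, head lengthwise to x. Which pocket holds which stud changes.
- spare: The other stud in the stand, with a round black knob (diameter 34 mm) topping out 74 mm above its origin: leave it. Origin at the underside of its head.
- hammer: Hammer with red handle, lying on the table; leave it.
- wrench: Steel wrench lying on the table; leave it.
- plate: Flat steel plate 160 x 70 x 6 mm; leave it.
- strip: Flat steel strip 200 x 45 x 6 mm; leave it.
- loop: Bent steel strip in a loop, 40 mm tall, about 190 mm long; leave it.
- can: Can, diameter 56 mm, 130 mm tall; leave it.
Mind the look-alikes: they are no part of the job. What is shaped like the stud but green, orange or turquoise is not meant.

How it is judged:
By the outcome, as a careful person would: the job done as asked, in the order asked, and still so for the second after the job is handed in, with the robot touching nothing.
It also fails if it takes over 64 s, if anything falls off the work surface, if the arm or the gripper's body presses on something with over 40 N, if the wrist force passes 120 N, or if a joint passes its speed limit or range.

## Working session

There is one attempt and no reset: what is moved stays moved. The work goes in short steps, Python scripts to look and compute and a tool call to move; the robot and the scene stay as the last step left them, time stands still between calls to the robot, and variables do not carry over. Pictures are saved under pics/ and viewed, at most 10 in all, crops included, and the job is handed in when it is done.

Besides the shell and the picture viewer there is one more tool, called by a JSON object that holds its "name" and its "arguments". servo_tool: Moves the arm, as the interface text tells. Its arguments: {"type":"object","properties":{"deltas":{"type":"array","items":{"type":"array","items":{"type":"array","items":{"type":"number"}}}},"squeeze":{"type":"number"}},"required":["deltas"]}

```bash
mkdir -p pics
cat > h.py <<'E'
import numpy as np, cv2
from cell import state, eyes, order, env
def grab(n,f):
    c=eyes.get_calibration(n); im=eyes.grab_frame(n); cv2.imwrite('pics/'+f,im[:,:,::-1]); return im,c
def ray(c,u,v,z):
    f=192/np.tan(np.radians(c['fov_y'])/2); R=np.array(c['R']);t=np.array(c['t'])
    d=R.T@np.array([(u-c['cx'])/f,(v-c['cy'])/f,1]); o=-R.T@t
    return o+d*(z-o[2])/d[2]
def proj(c,X):
    f=192/np.tan(np.radians(c['fov_y'])/2); p=np.array(c['R'])@np.array(X)+np.array(c['t'])
    return np.array([c['cx']+f*p[0]/p[2],c['cy']+f*p[1]/p[2]])
E
python3 - <<'E'
from h import *
print(state(),env.tip_extent)
a,ca=grab('scene','s1.png');b,cb=grab('top','t1.png')
print(ca,cb)
cv2.imwrite('pics/t1b.png',cv2.resize(b[:,:,::-1],(800,600),interpolation=2))
cv2.imwrite('pics/s1b.png',cv2.resize(a[:,:,::-1],(800,600),interpolation=2))
E
```

```text
{'t': 0.0, 'joint_pos': array([ 1.07447841,  0.41794024, -0.01032685,  1.61415623,  0.00466919,
        1.11065497, -0.05303401]), 'qd': array([-8.53066636e-04,  4.72087542e-05,  4.02819465e-06,  6.77403410e-04,
        4.39215631e-04,  1.10380936e-04,  5.76757029e-04]), 'effort': array([ 3.92156153e-04, -8.51268268e+01,  6.38410505e-01, -4.25988865e+01,
       -4.89273027e-02,  1.86748523e-02,  1.23147647e-04]), 'tool_pos': array([ 0.27442298, -0.56115115,  0.21585375]), 'eef_rot': array([-5.46565094e-04,  9.74255668e-01,  2.25445276e-01, -1.52115785e-04]), 'wrist_force': array([ 0.30250562,  0.35667343, -0.15998209]), 'moment': array([ 0.00812895, -0.02375738, -0.03964952]), 'grasp_force': 0.0, 'grip_width': 0.9969345622668877} 0.011
{'fov_y': 46.90886172243742, 'cx': 255.4249001026815, 'cy': 189.00676197558494, 'R': array([[-0.88222198,  0.47041655, -0.01981541],
       [ 0.2852689 ,  0.50056578, -0.81734666],
       [-0.37457447, -0.7267339 , -0.57580534]]), 't': array([ 0.5034537 , -0.11026797,  1.68923434])} {'fov_y': 45.00245924291845, 'cx': 258.2902809339951, 'cy': 196.3751741735767, 'R': array([[-0.02002428, -0.99975374, -0.00956516],
       [-0.99297754,  0.02100244, -0.11642383],
       [ 0.11659606,  0.00716668, -0.99315356]]), 't': array([0.04916012, 0.58154564, 1.37746762])}
```

View pics/t1b.png

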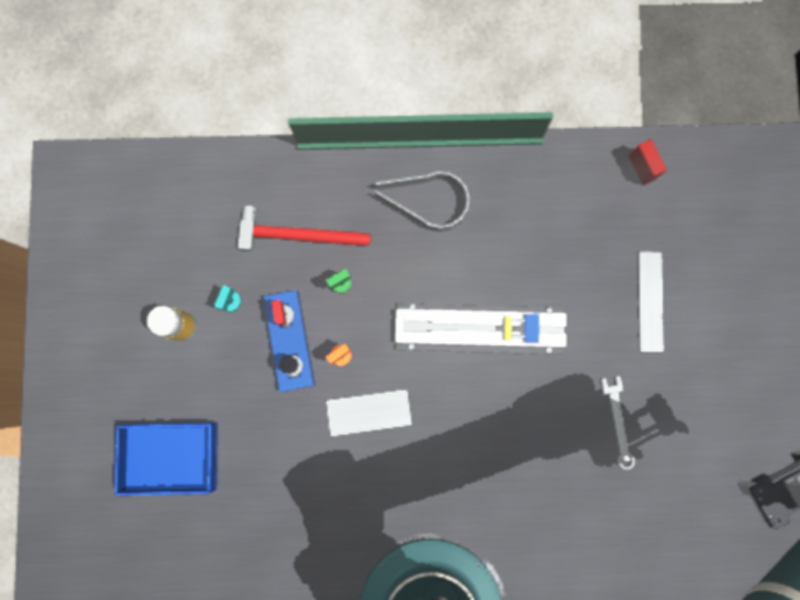

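View pics/s1b.png

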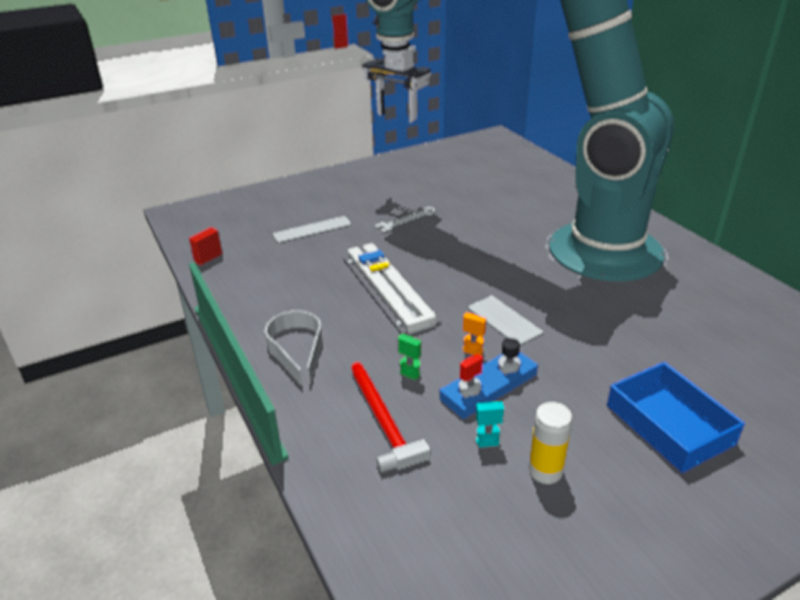

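```bash
cat > m.py <<'E'
from h import *
im=cv2.imread('pics/t1.png'); c=eyes.get_calibration('top'); hsv=cv2.cvtColor(im,cv2.COLOR_BGR2HSV)
def rect(mask,box,z,name):
    m=np.zeros_like(mask); x0,y0,x1,y1=box; m[y0:y1,x0:x1]=mask[y0:y1,x0:x1]
    pts=cv2.findNonZero(m); r=cv2.minAreaRect(pts); q=cv2.boxPoints(r)
    W=np.array([ray(c,u,v,z) for u,v in q])[:,:2]
    e=W[1]-W[0],W[2]-W[1]; e=max(e,key=np.linalg.norm)
    print(name,'px',np.round(r[0],1),'xy',W.mean(0).round(4),'ang',np.degrees(np.arctan2(e[1],e[0])).round(1),'sides',np.linalg.norm(W[1]-W[0]).round(3),np.linalg.norm(W[2]-W[1]).round(3))
H,S,V=cv2.split(hsv)
red=((H<8)|(H>172))&(S>130)&(V>90); blue=(H>100)&(H<125)&(S>130)&(V>80); yel=(H>20)&(H<35)&(S>120)&(V>120)
rect(red.astype('u1'),(165,180,195,215),.093,'redbar')
rect(blue.astype('u1'),(160,180,205,255),.025,'stand')
rect(yel.astype('u1'),(310,195,335,225),.037,'shoe')
white=(S<40)&(V>150)
rect(white.astype('u1'),(245,190,370,228),.026,'rail')
E
python3 m.py
python3 - <<'E'
import cv2
a=cv2.imread('pics/s1.png')[210:270,275:350];b=cv2.imread('pics/t1.png')[175:260,150:235]
import numpy as np
A=cv2.resize(a,(400,320),interpolation=2);B=cv2.resize(b,(320,320),interpolation=2)
cv2.imwrite('pics/c.png',np.hstack([A,B]))
E
```

```text
redbar px [177.9 199.8] xy [0.5704 0.2718] ang -168.8 sides 0.018 0.044
stand px [184.4 217.8] xy [0.5232 0.2643] ang -170.8 sides 0.067 0.189Traceback (most recent call last):
  File "m.py", line 13, in <module>
    rect(yel.astype('u1'),(310,195,335,225),.037,'shoe')
    ~~~~^^^^^^^^^^^^^^^^^^^^^^^^^^^^^^^^^^^^^^^^^^^^^^^^
  File "m.py", line 5, in rect
    pts=cv2.findNonZero(m); r=cv2.minAreaRect(pts); q=cv2.boxPoints(r)
                              ~~~~~~~~~~~~~~~^^^^^
cv2.error: OpenCV(4.12.0) /io/opencv/modules/imgproc/src/convhull.cpp:143: error: (-215:Assertion failed) total >= 0 && (depth == CV_32F || depth == CV_32S) in function 'convexHull'
```

View pics/c.png

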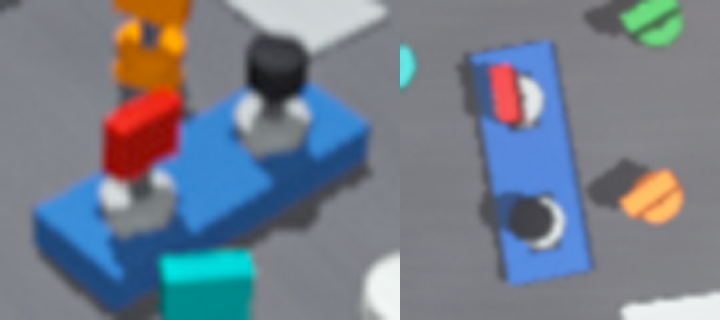

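{"name": "servo_tool", "arguments": {"deltas": [[[0, 0, 8, 0, 0, 0, -1], [0, 0, 8, 0, 0, 0, -1], [0, 0, 0, 2.4, -4.3, 0, -1], [0, 0, 0, 2.4, -4.3, 0, -1], [0, 0, 0, 2.4, -4.3, 0, -1], [0, 0, 0, 2.4, -4.3, 0, -1], [0, 0, 0, 2.4, -4.3, 0, -1], [0, 0, 0, 2.4, -4.3, 0, -1], [0, 0, 0, 2.4, -4.3, 0, -1], [0, 0, 0, 2.4, -4.3, 0, -1]]]}}

```text
t: 1.35
tool_pos: [0.4037, -0.1876, 0.2164]
eef_rot: [0.0, 0.996, 0.088, -0.0]
wrist_force: [0.2, -0.0, 0.8]
grip_width: 0.999
grasp_force: 0.0
```

{"name": "servo_tool", "arguments": {"deltas": [[[0, 0, 0, 2.4, -4.3, 0, -1], [0, 0, 0, 2.4, -4.3, 0, -1], [0, 0, 0, 2.4, -4.3, 0, -1], [0, 0, 0, 2.4, -4.3, 0, -1], [0, 0, 0, 2.4, -4.3, 0, -1], [0, 0, 0, 2.4, -4.3, 0, -1], [0, 0, 0, 2.4, -4.3, 0, -1], [0, 0, 0, 2.4, -4.3, 0, -1], [0, 0, 0, 0, 0, 0, -1]]]}}

```text
t: 2.48
tool_pos: [0.5323, 0.1866, 0.2159]
eef_rot: [-0.001, 0.996, 0.09, -0.0]
wrist_force: [-0.4, -1.2, -0.0]
grip_width: 1.002
grasp_force: 0.0
```

```bash
sed -i 's/^rect(yel.*$/print(hsv[203:218:3,325])/; s/^rect(white/#&/' m.py
python3 - <<'E'
from h import *
im,c=grab('wrist','w1.png'); print(c)
print(state()['joint_pos'].round(2))
for p in [(.571,.272,.093),(.5232,.2643,.025)]: print(proj(c,p))
t=cv2.imread('pics/t1.png')[190:230,245:370]
cv2.imwrite('pics/w1b.png',np.vstack([im[:,:,::-1],cv2.resize(t,(512,164),interpolation=2)]))
E
```

```text
{'fov_y': 70.40536316080765, 'cx': 258.5537763424684, 'cy': 188.34542078302533, 'R': array([[ 0.17768708, -0.98408502, -0.00199372],
       [-0.94178874, -0.17063692,  0.28968434],
       [-0.28541422, -0.04959551, -0.95712016]]), 't': array([0.08958133, 0.50292206, 0.55261238])}
[-0.    0.34 -0.48  1.76  0.18  1.08 -1.93]
[185.74761772 136.86854822]
[200.89371636 167.7777516 ]
```

View pics/w1b.png

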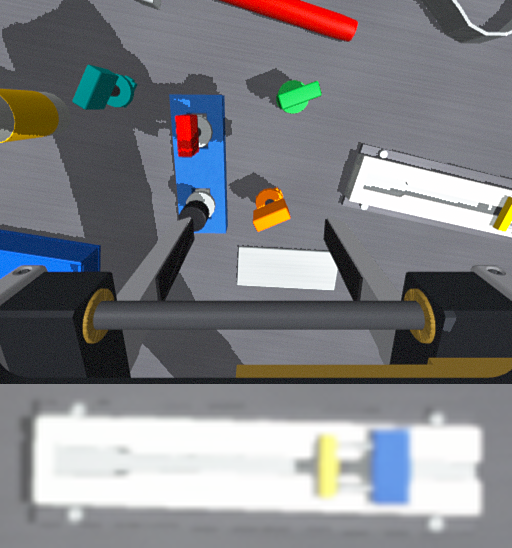

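{"name": "servo_tool", "arguments": {"deltas": [[[0, 0, 0, 1.8, -2.6, 0, 0], [0, 0, 0, 1.8, -2.6, 0, 0], [0, 0, 0, 1.7, -2.5, 0, 0], [0, 0, 0, 0, 0, 3, 0], [0, 0, 0, 0, 0, 2, 0], [0, 0, 0, 0, 0, 0, 0], [0, 0, 0, 0, 0, 0, 0]]]}}

```text
t: 3.4
tool_pos: [0.5716, 0.2677, 0.1674]
eef_rot: [-0.0, 0.996, 0.087, 0.0]
wrist_force: [-0.7, 1.4, -0.3]
grip_width: 0.499
grasp_force: 0.0
```

```bash
cat > w.py <<'E'
from h import *
s=state(); im,c=grab('wrist','w2.png'); hsv=cv2.cvtColor(im,cv2.COLOR_RGB2HSV)
H,S,V=cv2.split(hsv); red=(((H<8)|(H>172))&(S>130)&(V>60)).astype('u1')
top=np.array(proj(c,(.571,.272,.093))).astype(int)
n,l,st,ce=cv2.connectedComponentsWithStats(red)
for i in range(1,n):
    if st[i,4]>300: print(st[i],ce[i])
print(top,s['joint_pos'].round(2),s['tool_pos'],s['eef_rot'])
cv2.imwrite('pics/w2b.png',im[:,:,::-1])
E
python3 w.py
```

```text
[ 219    0  217   84 5934] [327.30114594  40.98331648]
[243 169  17  51 780] [250.83333333 194.19871795]
[254 199] [-0.15  0.52 -0.47  1.63  0.26  1.05 -2.08] [0.57164377 0.26771731 0.16737991] [-8.17288261e-05  9.96181426e-01  8.73062586e-02  4.20094148e-04]
```

View pics/w2b.png

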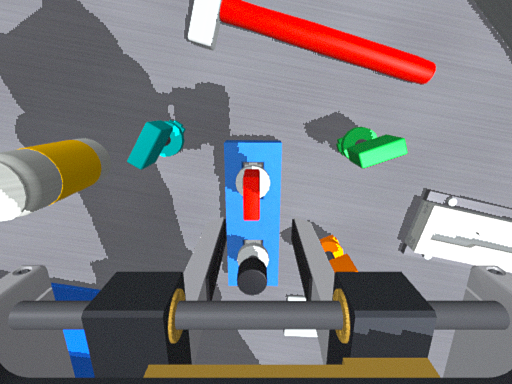

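Run:
```python
from h import *
c=eyes.get_calibration('wrist'); print('cam',-np.array(c['R']).T@c['t'])
for x in (-.022,.022):
  for y in (-.008,.008):
    for z in (.055,.093):
      a=np.radians(10.); print(x,y,z,proj(c,(.571+x*np.cos(a)-y*np.sin(a),.272+x*np.sin(a)+y*np.cos(a),z)).round(1))
g=cv2.cvtColor(cv2.imread('pics/w2.png'),cv2.COLOR_BGR2HSV)
print(g[165:224:3,251,2]); 
m=((g[:,:,0]<8)|(g[:,:,0]>172))&(g[:,:,1]>130)&(g[:,:,2]>60)
for v in range(169,221,5): 
  u=np.where(m[v,235:270])[0]+235; print(v,u.min(),u.max(),end=' | ')
```

```text
cam [0.65459024 0.2824407  0.33527615]
-0.022 -0.008 0.055 [262.2 207.5]
-0.022 -0.008 0.093 [262.7 221.5]
-0.022 0.008 0.055 [247.6 207.5]
-0.022 0.008 0.093 [246.1 221.5]
0.022 -0.008 0.055 [262.3 168.3]
0.022 -0.008 0.093 [262.9 177.3]
0.022 0.008 0.055 [247.1 168.3]
0.022 0.008 0.093 [245.4 177.3]
[130 193 156 154 201 219 217 218 222 255 255 255 255 255 255 255 255 255
 255 255]
169 246 251 | 174 244 258 | 179 243 258 | 184 243 258 | 189 243 258 | 194 243 259 | 199 244 258 | 204 244 258 | 209 244 258 | 214 244 258 | 219 244 258 |
```

{"name": "servo_tool", "arguments": {"deltas": [[[0, 0, 0, 0.05, -0.6, 0, 0], [0, 0, 0, 0, 0, 2.5, 0], [0, 0, 0, 0, 0, 2.5, 0], [0, 0, 0, 0, 0, 2.5, 0], [0, 0, 0, 0, 0, 1.5, 0], [0, 0, 0, 0, 0, 1, 0], [0, 0, 0, 0, 0, 0, 0], [0, 0, 0, 0, 0, 0, 0]]]}}

```text
t: 4.45
tool_pos: [0.571, 0.2744, 0.0672]
eef_rot: [-0.0, 0.996, 0.088, 0.0]
wrist_force: [0.1, -1.2, -0.0]
grip_width: 0.5
grasp_force: 0.0
```

```bash
sed -i 's/w2/w3/g' w.py; python3 w.py
python3 - <<'E'
from h import *
a=cv2.imread('pics/w3.png'); cv2.imwrite('pics/w3b.png',cv2.resize(a[130:330,150:370],(660,600),interpolation=2))
E
```

```text
[ 276    0  236   75 7819] [420.8923136   28.99245428]
[ 245  201   26   85 2099] [257.61981896 242.94568842]
[262 256] [-0.19  0.64 -0.43  1.69  0.32  0.88 -2.14] [0.57104339 0.27440345 0.06723656] [-2.22271073e-04  9.96150607e-01  8.76567670e-02  4.58167101e-04]
```

View pics/w3b.png

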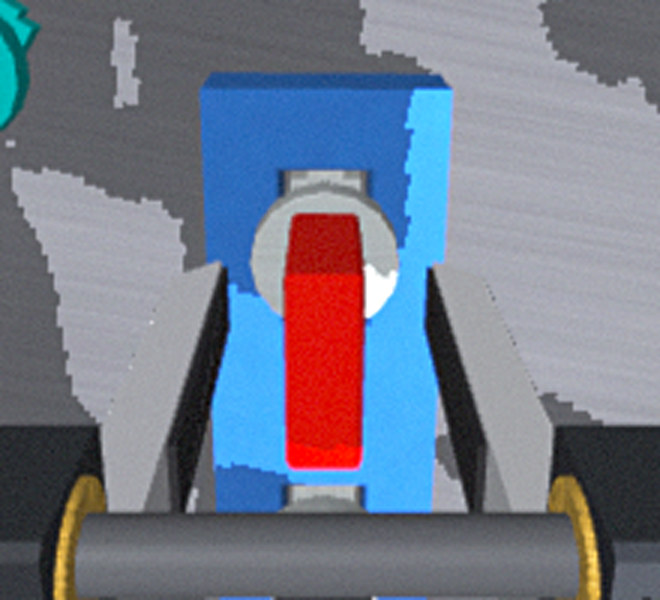

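{"name": "servo_tool", "arguments": {"deltas": [[[0, 0, 0, 0, 0, 0, 1], [0, 0, 0, 0, 0, 0, 1], [0, 0, 0, 0, 0, 0, 1], [0, 0, 0, 0, 0, 0, 1], [0, 0, 0, 0, 0, 0, 1], [0, 0, 0, 0, 0, 0, 1]]], "squeeze": 40}}

```text
t: 5.25
tool_pos: [0.5706, 0.2742, 0.0665]
eef_rot: [-0.0, 0.996, 0.088, -0.0]
wrist_force: [0.1, 0.6, 0.4]
grip_width: 0.165
grasp_force: 40.0
```

Run:
```python
from h import *
s=state();print(s['tool_pos'],s['wrist_force'],s['moment'])
im=cv2.imread('pics/t1.png'); c=eyes.get_calibration('top'); hsv=cv2.cvtColor(im,cv2.COLOR_BGR2HSV);H,S,V=cv2.split(hsv)
m=np.zeros(H.shape,'u1'); m[190:230,248:370]=((V>165)|(S>90))[190:230,248:370]
n,l,st,ce=cv2.connectedComponentsWithStats(m); i=1+np.argmax(st[1:,4])
m=cv2.morphologyEx((l==i).astype('u1'),cv2.MORPH_OPEN,np.ones((7,7)))
cs=cv2.findContours(m,0,1)[0]; cn=max(cs,key=cv2.contourArea)
r=cv2.minAreaRect(cn);q=cv2.boxPoints(r);print(q)
for p in q: print(ray(c,*p,.026).round(4))
print('V at row210',V[210,255:320:3],S[200:220:3,325],H[200:220:3,325])
y=(H>22)&(H<34)&(S>60); y[:,:300]=0;y[:,350:]=0;y[:190]=0;y[230:]=0
v,u=np.where(y);print('yel',u.mean(),v.mean(),ray(c,u.mean(),v.mean(),.037))
```

```text
[0.57061747 0.27422024 0.06645542] [0.08119979 0.55563507 0.44872242] [0.19049322 0.03270133 0.01040903]
[[252.52226 219.78215]
 [253.05547 196.58751]
 [362.50336 199.10356]
 [361.97015 222.2982 ]]
[0.512  0.0562 0.026 ]
[0.5831 0.0533 0.026 ]
[ 0.5683 -0.2809  0.026 ]
[ 0.4975 -0.276   0.026 ]
V at row210 [254 243 238 238 238 239 231 234 240 240 236 236 236 241 242 242 242 242
 242 243 241 162] [  2 104 108 112 110 109  10] [15 30 30 30 30 30 30]
yel 324.66129032258067 209.74193548387098 [ 0.53715424 -0.16277581  0.037     ]
```

{"name": "servo_tool", "arguments": {"deltas": [[[0, 0, 0, 0, 0, -0.5, 1], [0, 0, 0, 0, 0, -1.5, 1], [0, 0, 0, 0, 0, -2, 1], [0, 0, -5, 0, 0, -2.5, 1], [0, 0, -8, 0, 0, -2.5, 1], [0, 0, -10, 0, 0, -2, 1], [0, 0, -10, 0, 0, -1, 1], [0, 0, -10, 0, 0, 0, 1], [0, 0, -10, 0, 0, 0, 1], [0, 0, -10, 0, 0, 0, 1]]]}}

```text
t: 6.5
tool_pos: [0.5708, 0.274, 0.188]
eef_rot: [0.0, 0.802, 0.597, 0.0]
wrist_force: [-0.0, -0.0, -3.5]
grip_width: 0.17
grasp_force: 40.0
```

{"name": "servo_tool", "arguments": {"deltas": [[[0, 0, -9.5, 0, 0, 0, 1], [0, 0, -5, 0, 0, 0, 1], [0, 0, 0, 0, 0, 0, 1], [0, 0, 0, 0, 0, 0, 1]]]}}

```text
t: 7.0
tool_pos: [0.5708, 0.274, 0.1871]
eef_rot: [0.0, 0.723, 0.691, 0.0]
wrist_force: [-0.4, -0.1, -3.2]
grip_width: 0.167
grasp_force: 40.0
```

{"name": "servo_tool", "arguments": {"deltas": [[[0, 0, 0, -2, -0.1, 0, 1], [0, 0, 0, -4, -0.1, 0, 1], [0, 0, 0, -5, -0.1, 0, 1], [0, 0, 0, -5, -0.1, 0, 1], [0, 0, 0, -5, -0.1, 0, 1], [0, 0, 0, -5, -0.1, 0, 1], [0, 0, 0, -4, -0.1, 0, 1], [0, 0, 0, -3, -0.1, 0, 1], [0, 0, 0, -1, 0, 0, 1], [0, 0, 0, 0, 0, 0, 1]]]}}

```text
t: 8.25
tool_pos: [0.5483, -0.0651, 0.1867]
eef_rot: [0.0, 0.722, 0.691, 0.0]
wrist_force: [0.5, -0.0, -3.0]
grip_width: 0.171
grasp_force: 40.0
```

Run:
```python
from h import *
s=state(); im,c=grab('wrist','w4.png'); print(s['tool_pos'],s['eef_rot'],s['joint_pos'].round(2))
d=np.array([-.0437,-.999]);e=np.array([.5476,.0547])
for k in (0,.04,.067,.072): print(k,proj(c,(*(e+k*d),.026)).round(1))
cv2.imwrite('pics/w4b.png',cv2.resize(im[:,:,::-1],(800,600),interpolation=2))
```

```text
[ 0.54826616 -0.06507605  0.18666494] [4.90378549e-05 7.22402759e-01 6.91472517e-01 9.74623881e-05] [ 0.67  0.42 -0.76  1.81  0.33  1.05 -0.26]
0 [253.4  73.4]
0.04 [253.6 110.7]
0.067 [253.8 134.3]
0.072 [253.8 138.5]
```

View pics/w4b.png

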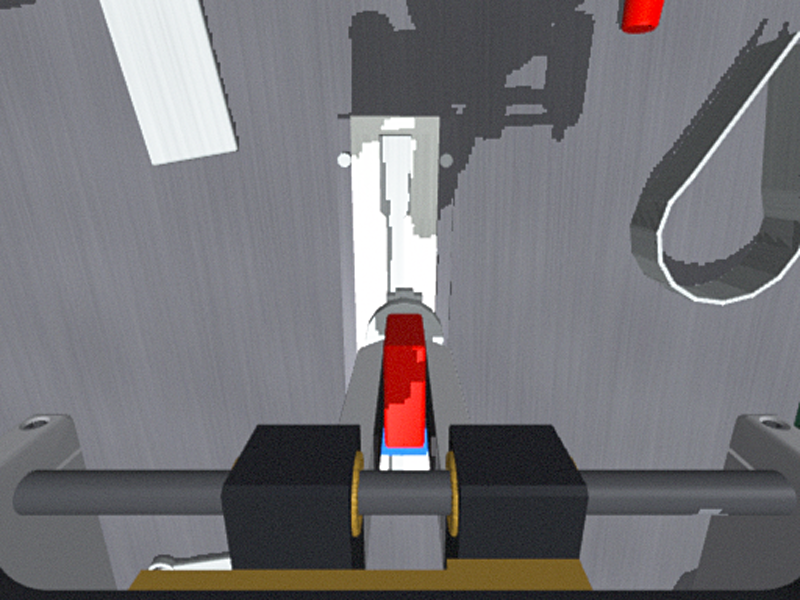

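Run:
```python
from h import *
c=eyes.get_calibration('wrist'); s=state(); p=s['tool_pos']; a=np.radians(87.4)
X=np.array([np.cos(a),np.sin(a),0]);Y=np.array([-np.sin(a),np.cos(a),0])
B=p+[0,0,.0075]
for n,(x,y,z) in {'tf':(.022,0,.019),'bf':(.022,0,-.019),'tb':(-.022,0,.019),'tfl':(.022,.008,.019),'tfr':(.022,-.008,.019),'collarfront':(.02,0,-.039),'collL':(0,.02,-.039),'collR':(0,-.02,-.039)}.items():
    print(n,(proj(c,B+x*X+y*Y+[0,0,z])*1.5625).round(1))
g=cv2.imread('pics/w4.png'); h=cv2.cvtColor(g,cv2.COLOR_BGR2HSV)
print(h[195:292:2,258,2].tolist())
# rail edge columns on rows
gr=cv2.cvtColor(g,cv2.COLOR_BGR2GRAY)
for v in (92,100,110,120,130,150,170,180): print(v,gr[v,222:286].tolist())
```

```text
tf [405.3 347.4]
bf [405.  312.6]
tb [405.  451.3]
tfl [383.1 347.3]
tfr [427.5 347.4]
collarfront [404.9 303. ]
collL [365.2 340.6]
collR [444.3 340.7]
[148, 148, 138, 122, 129, 125, 128, 123, 123, 128, 125, 127, 122, 164, 181, 175, 173, 175, 176, 174, 176, 167, 174, 173, 179, 174, 178, 176, 181, 175, 179, 199, 255, 255, 255, 255, 255, 255, 255, 255, 255, 255, 255, 255, 254, 255, 255, 251, 252]
92 [133, 125, 145, 184, 181, 184, 174, 183, 178, 197, 255, 255, 255, 255, 255, 255, 255, 255, 255, 255, 242, 154, 155, 250, 244, 238, 238, 243, 242, 242, 243, 244, 240, 241, 242, 243, 244, 244, 243, 239, 243, 255, 255, 255, 206, 173, 180, 183, 183, 183, 179, 178, 179, 184, 188, 184, 185, 184, 161, 80, 74, 78, 75, 75]
100 [248, 244, 160, 255, 255, 255, 203, 193, 255, 255, 255, 254, 254, 254, 255, 255, 255, 255, 255, 255, 234, 157, 153, 251, 244, 240, 240, 242, 242, 243, 245, 244, 241, 241, 244, 243, 243, 246, 244, 241, 246, 255, 216, 178, 172, 180, 182, 181, 182, 177, 178, 179, 181, 187, 189, 184, 178, 185, 160, 88, 129, 149, 148, 149]
110 [133, 127, 150, 255, 255, 255, 255, 254, 255, 254, 255
[... 1174 characters left out ...]
, 230, 230, 228, 121, 132, 140, 132, 137, 135, 137]
170 [145, 148, 146, 146, 160, 255, 255, 255, 255, 255, 255, 255, 255, 255, 254, 255, 255, 254, 255, 255, 254, 255, 255, 255, 255, 217, 129, 149, 255, 254, 251, 251, 248, 248, 249, 251, 253, 255, 255, 255, 255, 254, 255, 255, 255, 254, 254, 254, 255, 255, 255, 254, 254, 255, 255, 255, 255, 123, 133, 140, 139, 136, 137, 141]
180 [153, 153, 152, 150, 155, 244, 255, 255, 255, 255, 254, 254, 254, 255, 255, 254, 255, 255, 255, 255, 254, 255, 255, 255, 255, 242, 144, 150, 255, 254, 252, 251, 249, 249, 251, 251, 254, 255, 255, 255, 255, 255, 255, 254, 254, 255, 255, 255, 255, 255, 254, 255, 255, 255, 255, 255, 238, 96, 137, 140, 143, 135, 142, 145]
```

{"name": "servo_tool", "arguments": {"deltas": [[[0, 0, 0, 2, -0.2, 0, 1], [0, 0, 0, 3, -0.3, 0, 1], [0, 0, 0, 2, -0.23, 0, 1], [0, 0, 0, 0.7, 0, 1.5, 1], [0, 0, 0, 0, 0, 2.5, 1], [0, 0, 0, 0, 0, 2.5, 1], [0, 0, 0, 0, 0, 1.5, 1], [0, 0, 0, 0, 0, 1, 1], [0, 0, 0, 0, 0, 0, 1], [0, 0, 0, 0, 0, 0, 1]]]}}

```text
t: 9.55
tool_pos: [0.5446, 0.0121, 0.097]
eef_rot: [0.0, 0.722, 0.692, 0.0]
wrist_force: [-0.3, 0.2, -3.4]
grip_width: 0.17
grasp_force: 40.0
```

Run:
```python
from h import *
s=state(); print(s['tool_pos'],s['eef_rot'],s['wrist_force'],s['moment'])
im,c=grab('wrist','w5.png')
a,ca=grab('scene','s5.png'); u,v=proj(ca,(.545,.013,.04)).astype(int)
cr=cv2.resize(a[v-35:v+35,u-40:u+40,::-1],(400,350),interpolation=2)
w=cv2.resize(im[40:280,160:360,::-1],(400,480),interpolation=2)
o=np.zeros((480,800,3),'u1');o[:,:400]=w;o[:350,400:]=cr;cv2.imwrite('pics/w5b.png',o)
```

```text
[0.54456817 0.01205934 0.09704174] [2.86668422e-04 7.22035639e-01 6.91855734e-01 3.11472531e-04] [-0.25642662  0.19033969 -3.37747932] [ 0.00489908 -0.0824056   0.03163484]
```

View pics/w5b.png

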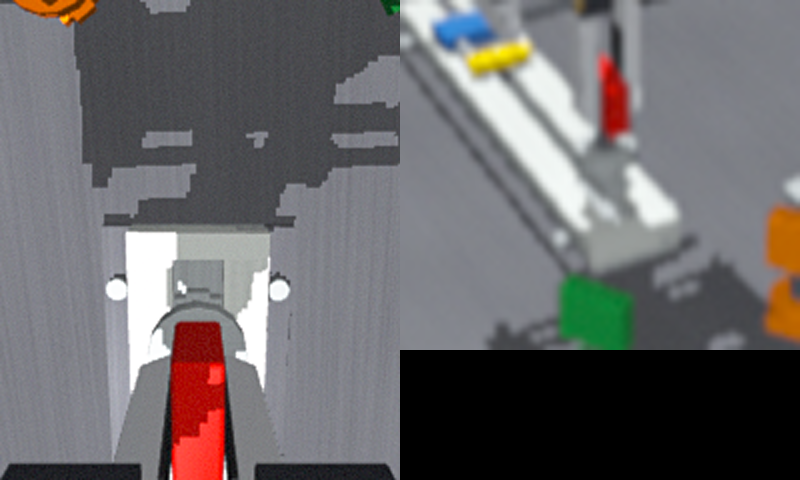

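{"name": "servo_tool", "arguments": {"deltas": [[[0, 0, 0, 0, 0, 0.5, 1], [0, 0, 0, 0, 0, 0.4, 1], [0, 0, 0, 0, 0, 0.4, 1], [0, 0, 0, 0, 0, 0.3, 1], [0, 0, 0, 0, 0, 0.2, 1], [0, 0, 0, 0, 0, 0, 1]]]}}

```text
t: 10.4
tool_pos: [0.5441, 0.012, 0.0783]
eef_rot: [-0.0, 0.722, 0.692, -0.0]
wrist_force: [0.0, -0.2, -4.9]
grip_width: 0.17
grasp_force: 40.0
```

{"name": "servo_tool", "arguments": {"deltas": [[[0, 0, 0, 0, 0, 0.3, 1], [0, 0, 0, 0, 0, 0.25, 1], [0, 0, 0, 0, 0, 0.2, 1], [0, 0, 0, 0, 0, 0.1, 1], [0, 0, 0, 0, 0, 0.05, 1], [0, 0, 0, 0, 0, 0, 1]]]}}

```text
t: 11.15
tool_pos: [0.5442, 0.012, 0.0694]
eef_rot: [-0.0, 0.722, 0.692, -0.0]
wrist_force: [-0.6, 0.8, -3.6]
grip_width: 0.171
grasp_force: 40.0
```

{"name": "servo_tool", "arguments": {"deltas": [[[0, 0, 0, 0, 0, 0.1, 1], [0, 0, 0, 0, 0, 0, 1]]]}}

```text
t: 11.4
tool_pos: [0.5441, 0.012, 0.0684]
eef_rot: [-0.0, 0.722, 0.692, -0.0]
wrist_force: [-0.3, -0.3, -3.6]
grip_width: 0.17
grasp_force: 40.0
```

{"name": "servo_tool", "arguments": {"deltas": [[[0, 0, 0, 0, 0, 0.05, 1], [0, 0, 0, 0, 0, 0.0, 1]]]}}

```text
t: 11.65
tool_pos: [0.5442, 0.012, 0.0679]
eef_rot: [-0.0, 0.722, 0.692, -0.0]
wrist_force: [-0.9, -0.0, -2.9]
grip_width: 0.166
grasp_force: 40.0
```

{"name": "servo_tool", "arguments": {"deltas": [[[0, 0, 0, 0, 0, 0.05, 1], [0, 0, 0, 0, 0, 0.0, 1]]]}}

```text
t: 11.9
tool_pos: [0.5442, 0.012, 0.0675]
eef_rot: [-0.0, 0.722, 0.692, 0.0]
wrist_force: [0.7, -0.1, -2.2]
grip_width: 0.166
grasp_force: 40.0
```

{"name": "servo_tool", "arguments": {"deltas": [[[0, 0, 0, 0, 0, 0.05, 1], [0, 0, 0, 0, 0, 0, 1]]]}}

```text
t: 12.15
tool_pos: [0.5442, 0.012, 0.0674]
eef_rot: [0.0, 0.722, 0.692, -0.0]
wrist_force: [-5.4, -0.6, 8.0]
grip_width: 0.168
grasp_force: 40.0
```

{"name": "servo_tool", "arguments": {"deltas": [[[0, 0, 0, 0, 0, 0.05, 1], [0, 0, 0, 0, 0, 0, 1]]]}}

```text
t: 12.4
tool_pos: [0.5443, 0.012, 0.0674]
eef_rot: [0.0, 0.722, 0.692, -0.0]
wrist_force: [-8.2, -1.1, 18.6]
grip_width: 0.17
grasp_force: 40.0
```

{"name": "servo_tool", "arguments": {"deltas": [[[0, 0, 0, 0, 0, -0.1, 1], [0, 0, 0, -0.5, 0, 0, 1], [0, 0, 0, -0.8, 0, 0, 1], [0, 0, 0, -0.5, 0, 0, 1], [0, 0, 0, -0.4, 0, 0, 1], [0, 0, 0, -0.4, 0, 0, 1], [0, 0, 0, 0, 0, 0, 1]]]}}

```text
t: 13.28
tool_pos: [0.5431, -0.0145, 0.0675]
eef_rot: [0.0, 0.722, 0.692, -0.0]
wrist_force: [0.0, -1.6, 0.0]
grip_width: 0.171
grasp_force: 40.0
```

{"name": "servo_tool", "arguments": {"deltas": [[[0, 0, 0, -0.4, 0, 0, 1], [0, 0, 0, -0.4, 0, 0, 1], [0, 0, 0, -0.4, 0, 0, 1], [0, 0, 0, -0.4, 0, 0, 1], [0, 0, 0, 0, 0, 0, 1]]]}}

```text
t: 13.9
tool_pos: [0.5424, -0.0306, 0.0674]
eef_rot: [0.0, 0.722, 0.692, -0.0]
wrist_force: [-0.7, -1.9, 0.7]
grip_width: 0.172
grasp_force: 40.0
```

{"name": "servo_tool", "arguments": {"deltas": [[[0, 0, 0, -0.8, 0, 0, 1], [0, 0, 0, -0.8, 0, 0, 1], [0, 0, 0, -0.8, 0, 0, 1], [0, 0, 0, -0.8, 0, 0, 1], [0, 0, 0, -0.8, 0, 0, 1], [0, 0, 0, -0.8, 0, 0, 1], [0, 0, 0, 0, 0, 0, 1]]]}}

```text
t: 14.78
tool_pos: [0.5403, -0.0791, 0.0675]
eef_rot: [0.0, 0.722, 0.691, -0.0]
wrist_force: [-0.3, -2.4, 2.8]
grip_width: 0.168
grasp_force: 40.0
```

{"name": "servo_tool", "arguments": {"deltas": [[[0, 0, 0, -0.5, 0, 0, 1], [0, 0, 0, -0.5, 0, 0, 1], [0, 0, 0, -0.5, 0, 0, 1], [0, 0, 0, -0.5, 0, 0, 1], [0, 0, 0, -0.5, 0, 0, 1], [0, 0, 0, -0.5, 0, 0, 1], [0, 0, 0, 0, 0, 0, 1]]]}}

```text
t: 15.65
tool_pos: [0.539, -0.1087, 0.0675]
eef_rot: [0.0, 0.722, 0.692, -0.0]
wrist_force: [0.9, -1.7, 3.0]
grip_width: 0.166
grasp_force: 40.0
```

{"name": "servo_tool", "arguments": {"deltas": [[[0, 0, 0, -0.4, 0, 0, 1], [0, 0, 0, -0.4, 0, 0, 1], [0, 0, 0, -0.4, 0, 0, 1], [0, 0, 0, -0.4, 0, 0, 1], [0, 0, 0, -0.4, 0, 0, 1], [0, 0, 0, 0, 0, 0, 1]]]}}

```text
t: 16.4
tool_pos: [0.5382, -0.1286, 0.0674]
eef_rot: [0.0, 0.722, 0.692, -0.0]
wrist_force: [-0.2, -1.0, 2.8]
grip_width: 0.169
grasp_force: 40.0
```

{"name": "servo_tool", "arguments": {"deltas": [[[0, 0, 0, -0.3, 0, 0, 1], [0, 0, 0, -0.3, 0, 0, 1], [0, 0, 0, -0.3, 0, 0, 1], [0, 0, 0, 0, 0, 0, 1]]]}}

```text
t: 16.9
tool_pos: [0.5379, -0.137, 0.0674]
eef_rot: [-0.0, 0.722, 0.692, 0.0]
wrist_force: [0.3, 4.2, 4.7]
grip_width: 0.167
grasp_force: 40.0
```

{"name": "servo_tool", "arguments": {"deltas": [[[0, 0, 0, -0.2, 0, 0, 1], [0, 0, 0, -0.2, 0, 0, 1], [0, 0, 0, -0.2, 0, 0, 1], [0, 0, 0, 0, 0, 0, 1]]]}}

```text
t: 17.4
tool_pos: [0.5376, -0.1419, 0.0675]
eef_rot: [-0.0, 0.722, 0.692, 0.0]
wrist_force: [-0.8, 9.2, 5.5]
grip_width: 0.168
grasp_force: 40.0
```

{"name": "servo_tool", "arguments": {"deltas": [[[0, 0, 0, -0.1, 0, 0, 1], [0, 0, 0, -0.1, 0, 0, 1], [0, 0, 0, 0, 0, 0, 1]]]}}

```text
t: 17.77
tool_pos: [0.5375, -0.1436, 0.0675]
eef_rot: [-0.001, 0.722, 0.692, 0.001]
wrist_force: [0.2, 11.3, 6.0]
grip_width: 0.169
grasp_force: 40.0
```

{"name": "servo_tool", "arguments": {"deltas": [[[0, 0, 0, -0.1, 0, 0, 1], [0, 0, 0, 0, 0, 0, 1]]]}}

```text
t: 18.02
tool_pos: [0.5375, -0.1444, 0.0674]
eef_rot: [-0.001, 0.722, 0.692, 0.001]
wrist_force: [-1.3, 11.2, 5.9]
grip_width: 0.165
grasp_force: 40.0
```

{"name": "servo_tool", "arguments": {"deltas": [[[0, 0, 0, -0.1, 0, 0, 1], [0, 0, 0, 0, 0, 0, 1]]]}}

```text
t: 18.27
tool_pos: [0.5375, -0.1453, 0.0675]
eef_rot: [-0.001, 0.722, 0.692, 0.001]
wrist_force: [-1.2, 11.5, 6.8]
grip_width: 0.172
grasp_force: 40.0
```

{"name": "servo_tool", "arguments": {"deltas": [[[0, 0, 0, -0.1, 0, 0, 1], [0, 0, 0, 0, 0, 0, 1]]]}}

```text
t: 18.52
tool_pos: [0.5375, -0.1463, 0.0675]
eef_rot: [-0.001, 0.722, 0.692, 0.001]
wrist_force: [-0.7, 11.3, 5.6]
grip_width: 0.171
grasp_force: 40.0
```

{"name": "servo_tool", "arguments": {"deltas": [[[0, 0, 0, -0.1, 0, 0, 1], [0, 0, 0, 0, 0, 0, 1]]]}}

```text
t: 18.77
tool_pos: [0.5374, -0.1472, 0.0675]
eef_rot: [-0.001, 0.722, 0.692, 0.001]
wrist_force: [-0.7, 12.7, 6.3]
grip_width: 0.164
grasp_force: 40.0
```

{"name": "servo_tool", "arguments": {"deltas": [[[0, 0, 0, -0.1, 0, 0, 1], [0, 0, 0, 0, 0, 0, 1]]]}}

```text
t: 19.02
tool_pos: [0.5373, -0.1481, 0.0674]
eef_rot: [-0.001, 0.722, 0.692, 0.001]
wrist_force: [-0.3, 12.2, 6.3]
grip_width: 0.169
grasp_force: 40.0
```

{"name": "servo_tool", "arguments": {"deltas": [[[0, 0, 0, -0.1, 0, 0, 1], [0, 0, 0, 0, 0, 0, 1]]]}}

```text
t: 19.27
tool_pos: [0.5373, -0.149, 0.0675]
eef_rot: [-0.001, 0.722, 0.692, 0.001]
wrist_force: [-0.3, 13.0, 5.5]
grip_width: 0.17
grasp_force: 40.0
```

{"name": "servo_tool", "arguments": {"deltas": [[[0, 0, 0, -0.05, 0, 0, 1], [0, 0, 0, 0, 0, 0, 1]]]}}

```text
t: 19.52
tool_pos: [0.5373, -0.1494, 0.0675]
eef_rot: [-0.001, 0.722, 0.692, 0.001]
wrist_force: [-0.7, 13.6, 6.8]
grip_width: 0.17
grasp_force: 40.0
```

{"name": "servo_tool", "arguments": {"deltas": [[[0, 0, 0, -0.05, 0, 0, 1], [0, 0, 0, 0, 0, 0, 1]]]}}

```text
t: 19.77
tool_pos: [0.5373, -0.1499, 0.0675]
eef_rot: [-0.001, 0.722, 0.692, 0.001]
wrist_force: [-0.7, 14.0, 6.7]
grip_width: 0.165
grasp_force: 40.0
```

{"name": "servo_tool", "arguments": {"deltas": [[[0, 0, 0, -0.05, 0, 0, 1], [0, 0, 0, 0, 0, 0, 1]]]}}

```text
t: 20.02
tool_pos: [0.5373, -0.1501, 0.0675]
eef_rot: [-0.001, 0.721, 0.692, 0.001]
wrist_force: [-1.7, 14.9, 6.9]
grip_width: 0.165
grasp_force: 40.0
```

{"name": "servo_tool", "arguments": {"deltas": [[[0, 0, 0, -0.05, 0, 0, 1], [0, 0, 0, 0, 0, 0, 1]]]}}

```text
t: 20.27
tool_pos: [0.5372, -0.1504, 0.0675]
eef_rot: [-0.001, 0.721, 0.693, 0.001]
wrist_force: [-1.0, 15.5, 8.0]
grip_width: 0.168
grasp_force: 40.0
```

{"name": "servo_tool", "arguments": {"deltas": [[[0, 0, 0, -0.05, 0, 0, 1], [0, 0, 0, 0, 0, 0, 1]]]}}

```text
t: 20.52
tool_pos: [0.5373, -0.1508, 0.0676]
eef_rot: [-0.001, 0.721, 0.693, 0.001]
wrist_force: [-1.0, 15.8, 9.0]
grip_width: 0.169
grasp_force: 40.0
```

{"name": "servo_tool", "arguments": {"deltas": [[[0, 0, 0, -0.1, 0, 0, 1], [0, 0, 0, 0, 0, 0, 1]]]}}

```text
t: 20.78
tool_pos: [0.5372, -0.1519, 0.0676]
eef_rot: [-0.001, 0.721, 0.693, 0.001]
wrist_force: [-1.6, 15.4, 8.8]
grip_width: 0.168
grasp_force: 40.0
```

```bash
cat > y.py <<'E'
from h import *
import sys
for n,old in (('top','t1.png'),('scene','s1.png')):
    c=eyes.get_calibration(n); p0=proj(c,(.537,-.163,.037)); new=eyes.grab_frame(n)[:,:,::-1]; cv2.imwrite('pics/%s_%s.png'%(n,sys.argv[1]),new)
    for im in (cv2.imread('pics/'+old),new):
        H,S,V=cv2.split(cv2.cvtColor(im,cv2.COLOR_BGR2HSV)); y=(H>22)&(H<34)&(S>60)
        v,u=np.where(y); k=(abs(u-p0[0])<25)&(abs(v-p0[1])<25); u,v=u[k],v[k]
        print(n,len(u),u.mean(),v.mean(),u.min(),u.max(),v.min(),v.max(), ray(c,u.mean(),v.mean(),.037) if len(u) else 0)
s=state();print(s['wrist_force'],s['moment'],s['tool_pos'],s['joint_pos'].round(2))
E
python3 y.py a
```

```text
top 62 324.66129032258067 209.74193548387098 323 327 203 217 [ 0.53715424 -0.16277581  0.037     ]y.py:8: RuntimeWarning: Mean of empty slice.
  print(n,len(u),u.mean(),v.mean(),u.min(),u.max(),v.min(),v.max(), ray(c,u.mean(),v.mean(),.037) if len(u) else 0)
  ret = ret.dtype.type(ret / rcount)
Traceback (most recent call last):
  File "y.py", line 8, in <module>
    print(n,len(u),u.mean(),v.mean(),u.min(),u.max(),v.min(),v.max(), ray(c,u.mean(),v.mean(),.037) if len(u) else 0)
                                     ~~~~~^^
ValueError: zero-size array to reduction operation minimum which has no identity
```

```bash
sed -i "s/(('top','t1.png'),/(/; s/'s1.png'))/'s1.png'),)/" y.py; python3 y.py a
python3 - <<'E'
from h import *
c=eyes.get_calibration('scene'); b=cv2.imread('pics/scene_a.png'); im,cw=grab('wrist','w6.png')
u,v=proj(c,(.537,-.16,.05)).astype(int)
cr=cv2.resize(b[v-35:v+35,u-40:u+40],(400,350),interpolation=2)
w=cv2.resize(im[40:280,160:360,::-1],(400,480),interpolation=2)
o=np.zeros((480,800,3),'u1');o[:,:400]=w;o[:350,400:]=cr;cv2.imwrite('pics/w6b.png',o)
E
```

```text
scene 64 242.3125 169.96875 236 249 167 173 [ 0.53695151 -0.16144963  0.037     ]
scene 24 237.45833333333334 168.58333333333334 234 241 167 171 [ 0.54798602 -0.17840035  0.037     ]
[-1.69218369 15.85422388 10.21309091] [ 4.16295388  0.35142818 -0.00796829] [ 0.53721076 -0.1519041   0.06759862] [ 0.74  0.58 -0.67  1.88  0.47  0.84 -0.21]
```

View pics/w6b.png

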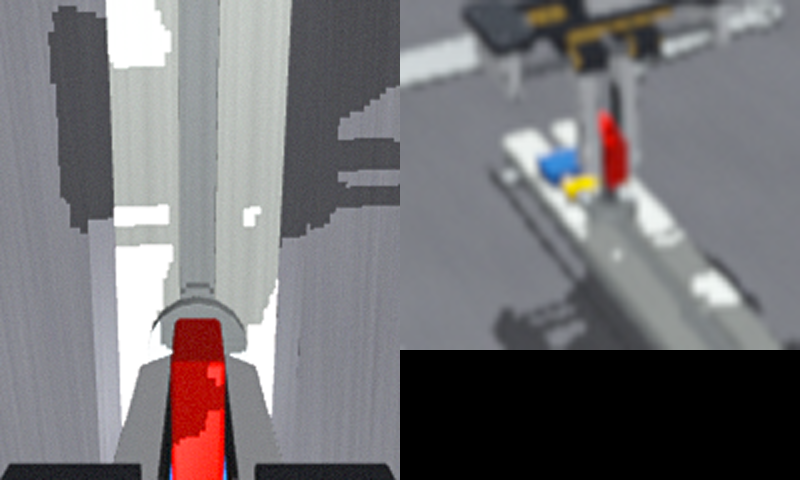

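{"name": "servo_tool", "arguments": {"deltas": [[[0, 0, 0, 0, 0, 0, 1], [0, 0, 0, -0.1, 0, 0, 1], [0, 0, 0, 0, 0, 0, 1]]], "squeeze": 60}}

```text
t: 21.3
tool_pos: [0.5372, -0.1522, 0.0676]
eef_rot: [-0.001, 0.721, 0.693, 0.001]
wrist_force: [-2.8, 19.1, 11.0]
grip_width: 0.165
grasp_force: 60.0
```

```bash
cat > tilt.py <<'E'
from h import *
# expected bar/collar pixels if stud were upright in grip vs measured
s=state(); im,c=grab('wrist','wt.png'); h=cv2.cvtColor(im,cv2.COLOR_RGB2HSV)
old=cv2.imread('pics/w5.png'); g0=cv2.cvtColor(old,cv2.COLOR_BGR2GRAY); g1=cv2.cvtColor(im,cv2.COLOR_RGB2GRAY)
for f in ('w5','w6','wt'):
    g=cv2.imread('pics/%s.png'%f); H,S,V=cv2.split(cv2.cvtColor(g,cv2.COLOR_BGR2HSV))
    r=((H<8)|(H>172))&(S>130)&(V>60); v,u=np.where(r[150:300,225:290]); print(f,'red top',v.min()+150,'col',u.min()+225,u.max()+225, 'V col259 175:225',V[176:224:1,259].tolist())
print(s['tool_pos'],s['wrist_force'],s['moment'])
E
python3 tilt.py
```

```text
w5 red top 201 col 245 272 V col259 175:225 [146, 143, 148, 146, 146, 147, 144, 145, 98, 109, 130, 148, 148, 140, 120, 100, 109, 117, 155, 149, 149, 145, 147, 138, 130, 128, 123, 125, 123, 126, 126, 129, 125, 125, 127, 130, 121, 130, 126, 129, 128, 129, 129, 127, 131, 163, 182, 178]
w6 red top 199 col 245 272 V col259 175:225 [159, 152, 156, 158, 153, 127, 110, 121, 140, 156, 153, 146, 119, 107, 112, 125, 160, 152, 150, 152, 148, 148, 146, 142, 137, 134, 136, 134, 135, 129, 135, 139, 134, 137, 132, 136, 132, 137, 137, 135, 134, 132, 135, 139, 155, 181, 190, 193]
wt red top 199 col 245 272 V col259 175:225 [152, 157, 158, 156, 150, 132, 107, 115, 146, 151, 155, 145, 117, 104, 109, 126, 161, 152, 151, 150, 150, 149, 144, 140, 136, 134, 127, 140, 140, 134, 134, 131, 135, 137, 131, 138, 132, 135, 134, 136, 136, 137, 132, 136, 152, 179, 189, 188]
[ 0.53723927 -0.15215138  0.06763182] [-2.79499343 19.0780116  11.02492417] [5.242585   0.47084662 0.01037939]
```

{"name": "servo_tool", "arguments": {"deltas": [[[0, 0, 0, -0.05, 0, 0, 1], [0, 0, 0, 0, 0, 0, 1]]]}}

```text
t: 21.6
tool_pos: [0.5372, -0.1523, 0.0676]
eef_rot: [-0.001, 0.721, 0.693, 0.001]
wrist_force: [-2.9, 21.3, 11.4]
grip_width: 0.166
grasp_force: 60.0
```

{"name": "servo_tool", "arguments": {"deltas": [[[0, 0, 0, -0.05, 0, 0, 1], [0, 0, 0, 0, 0, 0, 1]]]}}

```text
t: 21.85
tool_pos: [0.5372, -0.1526, 0.0677]
eef_rot: [-0.001, 0.721, 0.693, 0.001]
wrist_force: [-2.1, 23.5, 13.1]
grip_width: 0.169
grasp_force: 60.0
```

{"name": "servo_tool", "arguments": {"deltas": [[[0, 0, 0, 0.05, 0, -0.05, 1], [0, 0, 6, 0, -0.016, 0, 1], [0, 0, 6, 0, -0.016, 0, 1], [0, 0, 0, 0, 0, 0, 1]]]}}

```text
t: 22.35
tool_pos: [0.5375, -0.1529, 0.0679]
eef_rot: [-0.001, 0.79, 0.613, 0.001]
wrist_force: [4.4, 17.0, -0.7]
grip_width: 0.166
grasp_force: 60.0
```

Run:
```python
from h import *
s=state();print(s['tool_pos'],s['eef_rot'],s['wrist_force'],s['moment'],s['joint_pos'].round(2))
```

```text
[ 0.53745215 -0.15291013  0.06785475] [-0.00089306  0.79018112  0.61287099  0.00146718] [ 4.36238713 16.98286796 -0.68897552] [ 4.68108474 -1.3707372   0.05573522] [ 0.71  0.57 -0.62  1.88  0.43  0.83 -0.39]
```

{"name": "servo_tool", "arguments": {"deltas": [[[0, 0, 6, 0, -0.016, 0, 1], [0, 0, 6, 0, -0.016, 0, 1], [0, 0, 6, 0, -0.016, 0, 1], [0, 0, 0, 0, 0, 0, 1]]]}}

```text
t: 22.85
tool_pos: [0.5367, -0.153, 0.0678]
eef_rot: [-0.001, 0.876, 0.482, 0.001]
wrist_force: [2.1, 16.0, 1.6]
grip_width: 0.167
grasp_force: 60.0
```

Run:
```python
from h import *
s=state();print(s['tool_pos'],s['eef_rot'],s['wrist_force'],s['moment'],s['joint_pos'].round(2))
```

```text
[ 0.53671662 -0.15297532  0.06784014] [-0.00109604  0.8763636   0.48164803  0.00089519] [ 2.05736102 16.00250351  1.5873439 ] [ 4.4112309  -0.83073862  0.09844283] [ 0.66  0.55 -0.55  1.88  0.38  0.81 -0.66]
```

{"name": "servo_tool", "arguments": {"deltas": [[[0, 0, 6, 0, -0.016, 0, 1], [0, 0, 6, 0, -0.016, 0, 1], [0, 0, 0, 0, 0, 0, 1]]]}}

```text
t: 23.22
tool_pos: [0.5362, -0.1529, 0.0678]
eef_rot: [-0.001, 0.922, 0.387, 0.0]
wrist_force: [1.5, 15.3, 2.1]
grip_width: 0.167
grasp_force: 60.0
```

Run:
```python
from h import *
s=state();print(s['tool_pos'],s['eef_rot'],s['wrist_force'],s['moment'],s['joint_pos'].round(2))
```

```text
[ 0.53621305 -0.1529123   0.06778501] [-1.21003348e-03  9.21930939e-01  3.87352093e-01  4.85762718e-04] [ 1.51640397 15.26368371  2.09236032] [ 4.16286366 -0.40507263 -0.00581883] [ 0.62  0.54 -0.5   1.89  0.34  0.8  -0.84]
```

{"name": "servo_tool", "arguments": {"deltas": [[[0, 0, 6, 0, -0.016, 0, 1], [0, 0, 6, 0, -0.016, 0, 1], [0, 0, 6, 0, -0.016, 0, 1], [0, 0, 6, 0, -0.016, 0, 1], [0, 0, 0, 0, 0, 0, 1]]]}}

```text
t: 23.85
tool_pos: [0.5355, -0.1532, 0.0678]
eef_rot: [-0.001, 0.982, 0.187, -0.0]
wrist_force: [0.7, 11.8, 2.8]
grip_width: 0.17
grasp_force: 60.0
```

{"name": "servo_tool", "arguments": {"deltas": [[[0, 0, 6, 0, -0.016, 0, 1], [0, 0, 6, 0, -0.016, 0, 1], [0, 0, 6, 0, -0.016, 0, 1], [0, 0, 6, 0, -0.016, 0, 1], [0, 0, 0, 0, 0, 0, 1]]]}}

```text
t: 24.48
tool_pos: [0.5354, -0.1525, 0.0677]
eef_rot: [-0.001, 1.0, -0.021, -0.0]
wrist_force: [0.8, 11.4, 2.6]
grip_width: 0.166
grasp_force: 60.0
```

Run:
```python
from h import *
s=state();print(s['tool_pos'],s['eef_rot'],s['wrist_force'],s['moment'],s['joint_pos'].round(2),np.degrees(2*np.arctan2(s['eef_rot'][2],s['eef_rot'][1])))
```

```text
[ 0.53536955 -0.15248977  0.06772595] [-8.89116280e-04  9.99771014e-01 -2.13764712e-02 -4.18965544e-04] [ 0.82424786 11.40652844  2.6061198 ] [3.28576251e+00 1.28624108e-02 3.08705294e-03] [ 0.47  0.5  -0.3   1.89  0.21  0.78 -1.56] -2.449750934661709
```

{"name": "servo_tool", "arguments": {"deltas": [[[0, 0, 0, 0, -0.15, 0, 1], [0, 0, 0, 0, -0.15, 0, 1], [0, 0, 0, 0, 0, 0, 1]]]}}

```text
t: 24.85
tool_pos: [0.5353, -0.1505, 0.0677]
eef_rot: [-0.0, 1.0, -0.021, -0.0]
wrist_force: [-0.2, 6.8, 1.3]
grip_width: 0.165
grasp_force: 60.0
```

{"name": "servo_tool", "arguments": {"deltas": [[[0, 0, 0, 0, -0.1, 0, 1], [0, 0, 0, 0, -0.1, 0, 1], [0, 0, 0, 0, 0, 0, 1]]]}}

```text
t: 25.22
tool_pos: [0.5354, -0.1488, 0.0677]
eef_rot: [-0.0, 1.0, -0.021, -0.0]
wrist_force: [0.8, 6.7, 0.3]
grip_width: 0.166
grasp_force: 60.0
```

{"name": "servo_tool", "arguments": {"deltas": [[[0, 0, 0, 0, -0.1, 0, 1], [0, 0, 0, 0, 0, 0, 1]]]}}

```text
t: 25.48
tool_pos: [0.5355, -0.1479, 0.0677]
eef_rot: [-0.0, 1.0, -0.021, -0.0]
wrist_force: [0.1, 6.7, 0.1]
grip_width: 0.166
grasp_force: 60.0
```

{"name": "servo_tool", "arguments": {"deltas": [[[0, 0, 0, 0, -0.1, 0, 1], [0, 0, 0, 0, 0, 0, 1]]]}}

```text
t: 25.72
tool_pos: [0.5356, -0.147, 0.0677]
eef_rot: [-0.0, 1.0, -0.021, -0.0]
wrist_force: [-0.2, 4.8, 0.2]
grip_width: 0.169
grasp_force: 60.0
```

{"name": "servo_tool", "arguments": {"deltas": [[[0, 0, 0, 0, -0.1, 0, 1], [0, 0, 0, 0, 0, 0, 1]]]}}

```text
t: 25.98
tool_pos: [0.5356, -0.146, 0.0677]
eef_rot: [-0.0, 1.0, -0.021, -0.0]
wrist_force: [-0.2, 6.3, -0.8]
grip_width: 0.169
grasp_force: 60.0
```

Run:
```python
from h import *
s=state(); im,c=grab('wrist','w7.png'); b,cs=grab('scene','s7.png')
hs=cv2.cvtColor(im,cv2.COLOR_RGB2HSV);H,S,V=cv2.split(hs)
y=((H>20)&(H<36)&(S>90)).astype('u1');y[290:]=0
n,l,st,ce=cv2.connectedComponentsWithStats(y)
for i in range(1,n):
    if st[i,4]>40:
        x0,y0,w,h,a=st[i]; print(st[i],ce[i],[ray(c,u,v,.037).round(4).tolist() for u,v in ((x0-.5,y0+h/2),(x0+w-.5,y0+h/2),tuple(ce[i]))])
B=((H>100)&(H<125)&(S>130)&(V>80)).astype('u1');n,l,st,ce=cv2.connectedComponentsWithStats(B)
print([ (st[i].tolist()) for i in range(1,n) if st[i,4]>100])
u,v=proj(cs,(.537,-.16,.05)).astype(int)
o=np.zeros((600,800,3),'u1');o[:384,:512]=im[:,:,::-1];o[250:600,400:800]=cv2.resize(b[v-35:v+35,u-40:u+40,::-1],(400,350),interpolation=2)
cv2.imwrite('pics/w7b.png',o); print(s['tool_pos'],s['wrist_force'],s['moment'])
```

```text
[283 185  18  60 767] [291.82920469 209.52542373] [[0.5374, -0.1649, 0.037], [0.5368, -0.179, 0.037], [0.5417, -0.1722, 0.037]]
[[318, 180, 42, 70, 2587]]
[ 0.53557705 -0.14601191  0.06774523] [-0.24412818  6.34593998 -0.77645485] [1.61736479 0.01824597 0.01651625]
```

View pics/w7b.png

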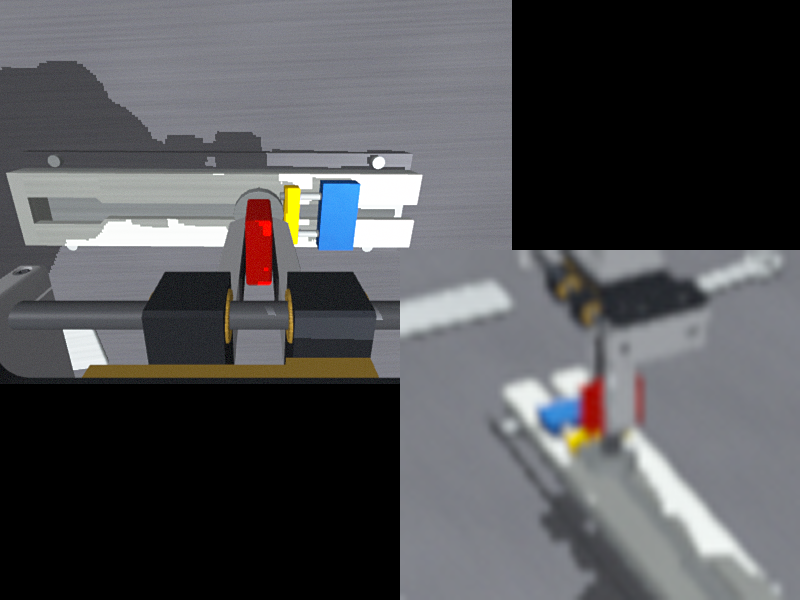

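{"name": "servo_tool", "arguments": {"deltas": [[[0, 0, 0, 0, -0.05, 0, 1], [0, 0, 0, 0, 0, 0, 1]]]}}

```text
t: 26.32
tool_pos: [0.5356, -0.1457, 0.0677]
eef_rot: [-0.0, 1.0, -0.021, -0.0]
wrist_force: [0.2, 5.2, -1.9]
grip_width: 0.17
grasp_force: 60.0
```

{"name": "servo_tool", "arguments": {"deltas": [[[0, 0, 0, 0, -0.05, 0, 1], [0, 0, 0, 0, 0, 0, 1]]]}}

```text
t: 26.58
tool_pos: [0.5356, -0.1452, 0.0678]
eef_rot: [-0.0, 1.0, -0.021, -0.0]
wrist_force: [0.0, 5.1, -3.5]
grip_width: 0.167
grasp_force: 60.0
```

{"name": "servo_tool", "arguments": {"deltas": [[[0, 0, 0, 0, -0.05, 0, 1], [0, 0, 0, 0, 0, 0, 1]]]}}

```text
t: 26.82
tool_pos: [0.5357, -0.1447, 0.0678]
eef_rot: [-0.0, 1.0, -0.021, -0.0]
wrist_force: [0.3, 5.6, -3.9]
grip_width: 0.167
grasp_force: 60.0
```

Run:
```python
from h import *
s=state();print(s['tool_pos'],s['eef_rot'],s['wrist_force'],s['moment'])
```

```text
[ 0.53565122 -0.14468763  0.06775032] [-1.13574035e-04  9.99773286e-01 -2.12904757e-02 -2.83317350e-04] [ 0.33697567  5.57687527 -3.86879745] [1.53076012 0.07631061 0.019369  ]
```

{"name": "servo_tool", "arguments": {"deltas": [[[0, 0, 0, 0, -0.05, 0, 1], [0, 0, 0, 0, 0, 0, 1]]]}}

```text
t: 27.08
tool_pos: [0.5357, -0.1443, 0.0678]
eef_rot: [-0.0, 1.0, -0.021, -0.0]
wrist_force: [0.0, 3.5, -4.7]
grip_width: 0.167
grasp_force: 60.0
```

{"name": "servo_tool", "arguments": {"deltas": [[[0, 0, 0, 0, -0.05, 0, 1], [0, 0, 0, 0, 0, 0, 1]]]}}

```text
t: 27.32
tool_pos: [0.5357, -0.1442, 0.0678]
eef_rot: [0.0, 1.0, -0.021, -0.0]
wrist_force: [-0.1, 2.5, -6.1]
grip_width: 0.169
grasp_force: 60.0
```

{"name": "servo_tool", "arguments": {"deltas": [[[0, 0, 0, 0, -0.05, 0, 1], [0, 0, 0, 0, 0, 0, 1]]]}}

```text
t: 27.58
tool_pos: [0.5357, -0.1439, 0.0678]
eef_rot: [0.0, 1.0, -0.022, -0.0]
wrist_force: [-0.2, -2.1, -8.7]
grip_width: 0.168
grasp_force: 60.0
```

{"name": "servo_tool", "arguments": {"deltas": [[[0, 0, 0, 0, -0.05, 0, 1], [0, 0, 0, 0, 0, 0, 1]]]}}

```text
t: 27.82
tool_pos: [0.5357, -0.1437, 0.0679]
eef_rot: [0.0, 1.0, -0.022, -0.0]
wrist_force: [-1.7, -5.7, -8.2]
grip_width: 0.168
grasp_force: 60.0
```

{"name": "servo_tool", "arguments": {"deltas": [[[0, 0, 0, 0, 0.07, 0.05, 1], [0, 0, 0, 0, 0, 0, 1]]], "squeeze": 20}}

```text
t: 28.08
tool_pos: [0.536, -0.1437, 0.0678]
eef_rot: [0.0, 1.0, -0.021, 0.0]
wrist_force: [-4.3, -2.0, 2.2]
grip_width: 0.169
grasp_force: 20.0
```

{"name": "servo_tool", "arguments": {"deltas": [[[0, 0, 0, 0, 0, 0, 0.4], [0, 0, 0, 0, 0, 0, 0.4], [0, 0, 0, 0, 0, 0, 0.4], [0, 0, 0, 0, 0, 0, 0.4]]]}}

```text
t: 28.58
tool_pos: [0.536, -0.1435, 0.0675]
eef_rot: [-0.0, 1.0, -0.021, 0.0]
wrist_force: [0.6, 0.4, 0.2]
grip_width: 0.297
grasp_force: 0.0
```

Run:
```python
from h import *
s=state(); im,c=grab('wrist','w8.png')
H,S,V=cv2.split(cv2.cvtColor(im,cv2.COLOR_RGB2HSV))
for nm,y in (('yel',(H>20)&(H<36)&(S>90)),('red',((H<8)|(H>172))&(S>130)&(V>60))):
    y=y.astype('u1');y[290:]=0
    n,l,st,ce=cv2.connectedComponentsWithStats(y)
    for i in range(1,n):
        if st[i,4]>100:
            x0,y0,w,h,a=st[i]; print(nm,st[i],ray(c,x0-.5,y0+h/2,.037).round(4),cv2.minAreaRect(np.argwhere(l==i).astype('f4')))
print(s['tool_pos'],s['wrist_force'],s['grip_width'],s['grasp_force'])
```

```text
yel [283 185  18  42 577] [ 0.5455 -0.1624  0.037 ] ((205.31887817382812, 291.1533508300781), (16.652217864990234, 40.75629806518555), 87.61405944824219)
red [ 243  198   28   86 2212] [ 0.5168 -0.1296  0.037 ] ((240.5, 256.5), (27.0, 85.0), 90.0)
[ 0.53604885 -0.14347561  0.06747207] [0.62854153 0.37505662 0.18554393] 0.2966950754201361 0.0
```

{"name": "servo_tool", "arguments": {"deltas": [[[0, 0, 0, 0, 0, -0.5, 0.4], [0, 0, 0, 0, 0, -1, 0.4], [0, 0, 0, 0, 0, -2, 0.4], [0, 0, 0, 0, 0, -3, 0.4], [0, 0, 0, 0, 0, -3, 0.4], [0, 0, 0, 0, 0, -2, 0.4], [0, 0, 0, -2, 0, -1, 0.4], [0, 0, 0, -3, 0, 0, 0.4], [0, 0, 0, 0, 0, 0, 0.4], [0, 0, 0, 0, 0, 0, 0.4]]]}}

```text
t: 29.88
tool_pos: [0.4865, -0.1415, 0.1931]
eef_rot: [0.0, 1.0, -0.021, 0.0]
wrist_force: [-1.1, 0.3, 0.3]
grip_width: 0.301
grasp_force: 0.0
```

```bash
python3 - <<'E'
from h import *
s=state(); im,c=grab('wrist','w9.png')
H,S,V=cv2.split(cv2.cvtColor(im,cv2.COLOR_RGB2HSV))
for nm,y in (('yel',(H>20)&(H<36)&(S>90)),('red',((H<8)|(H>172))&(S>130)&(V>60))):
    y=y.astype('u1')
    n,l,st,ce=cv2.connectedComponentsWithStats(y)
    for i in range(1,n):
        if st[i,4]>100:
            x0,y0,w,h,a=st[i]; z=.037 if nm=='yel' else .094; print(nm,st[i],ray(c,x0-.5,y0+h/2,z).round(4),ray(c,x0+w-.5,y0+h/2,z).round(4),cv2.minAreaRect(np.argwhere(l==i).astype('f4')))
print(s['tool_pos'],s['wrist_force'])
E
python3 y.py z
```

```text
yel [275 116  11  41 426] [ 0.5362 -0.1624  0.037 ] [ 0.5356 -0.1753  0.037 ] ((136.0, 280.0), (10.0, 40.0), 90.0)
yel [201 289  13  55 243] [ 0.2836 -0.0484  0.037 ] [ 0.2828 -0.0672  0.037 ] ((315.89666748046875, 206.69158935546875), (10.554211616516113, 54.19729995727539), 86.72950744628906)
yel [304 289  13  55 250] [ 0.2771 -0.1973  0.037 ] [ 0.2763 -0.2161  0.037 ] ((315.9892272949219, 310.19384765625), (54.24967956542969, 10.483834266662598), 3.1798300743103027)
yel [ 107  357  295   21 3364] [0.1942 0.1072 0.037 ] [ 0.1742 -0.3493  0.037 ] ((367.0, 254.0), (294.0, 20.0), 90.0)
red [249 118  17  46 710] [ 0.539 -0.134  0.094] [ 0.5383 -0.1505  0.094 ] ((140.5, 257.0), (16.0, 45.0), 90.0)
[ 0.48654763 -0.14147543  0.19305857] [-1.06678093  0.30143703  0.31750553]
scene 64 242.3125 169.96875 236 249 167 173 [ 0.53695151 -0.16144963  0.037     ]
scene 15 237.33333333333334 170.0 235 247 168 172 [ 0.55253802 -0.1701504   0.037     ]
[-0.34887455  0.71697935  0.96119781] [ 0.04141309  0.01045474 -0.01399998] [ 0.48657441 -0.14134037  0.19260605] [ 0.53  0.25 -0.35  1.92  0.1   0.99 -1.48]
```

```bash
python3 -c "from cell import order; print(order.close_job())"
```

```text
the job is handed in; nothing more can be done
None
```

The red T-stud is locked crosswise at the dead stop and let go; by image it holds the shoe about 7 mm back. The push peaked near 24 N, the gripper is clear, and the job was handed in at about 30 s with no verdict shown.

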